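Clamp a plaster mould under a geared hold-down jack

TASK

Slide the plaster mould on its carrier under the foot of the green hold-down jack so that the foot will come down inside the rim of its round seat, and let go of it. Then crank the red knob clockwise (seen from above) until the foot bears firmly on the mould and the crank load has clearly risen, but stop there, since more force cracks the plaster; let go and leave the mould clamped, without shifting the crucible or the flux jar.

Things in the scene. Friction and masses are not known exactly. Their poses are not given: they have to be found in the camera images.
- jack: green hold-down jack bolted to the bench, 175 x 124 mm, gearbox top 167 mm high. Origin on the bench straight below the foot's axis; z up; its +x runs from the foot to the column and crank. Column front 61 mm along +x from the foot axis; base plate from 51 mm along +x, 124 mm wide, 10 mm high. The foot rides on a stiff spring, 25 N/mm. Well clamped: 40-70 N under the foot; 110 N cracks the mould
- sleeve (a point): lower end of the steel sleeve (42 mm across), on the foot's axis, 96 mm above the bench. Below it hangs the foot, a black rubber-faced disc 36 mm across, which moves only straight down, 30 mm for each crank turn clockwise seen from above. At the start its face is 46 to 76 mm above the bench (14 to 44 mm above the mould's seat), not measured
- crank_axis (a point): point on the crank's upright axis at mid height of the knob, 204.5 mm above the bench, 75 mm from the foot axis along the jack's +x; fixed. While turning freely the crank takes 7 N along its path at the knob (friction, which holds it where it is left; less is read at a pause); under load 0.8 N more for each 10 N under the foot: some 0.8 N for each 0.1 rad turned after the foot meets the mould
- knob_mid (a point): middle of the red knob: upright round grip, 23.6 mm across, 41 mm tall (183 to 224 mm above the bench), free to spin on its pin, 60 mm from the crank axis at the end of the flat crank arm, whose top is 181 mm above the bench. At the start it may be at any angle round the axis
- mould: loose carrier, 0.35 to 0.6 kg, slides on the bench: steel plate 70 x 176 x 8 mm, at one end a white plaster mould 66 x 66 mm, top 32 mm above the bench, at the other an upright grip tab. Origin on its underside below the middle of the seat; z up; its -y runs along the plate to the tab. It goes in under the foot from the jack's -y side, mould first, its y about along the jack's y
- seat (a point): centre of the brass-coloured round seat on top of the mould, 32 mm above the bench, 53 mm across inside a plaster rim 3 mm high
- tab (a point): gripping point on the upright tab of the carrier: tab 14 mm thick along the carrier's x, 30 mm long along its y, top 58 mm above the bench; this point is 115 mm from the mould's origin along -y, 42 mm above the bench
- crucible: stoneware crucible, 80 x 84 x 36 mm, loose bystander; origin at the centre of its underside
- flux_jar: glass jar with an orange lid, 70 mm in diameter, 82 mm tall, loose bystander; origin at the centre of its underside

How it is judged:
On the way, in this order (a step that is already met when the one before it is completed fails the run):
1. the mould stands flat under the jack with its seat within 8 mm of the foot axis, let go of, the foot not yet on it (horizontal distance between seat and jack below 0.008 m and angle between mould's own z axis and vertical below 0.05 rad and contact force between the fingers and mould below 0.1 N and contact force between mould and jack below 1 N), for 0.2 s.
2. the foot presses on the mould with more than 30 N (contact force between mould and jack above 30 N), for 0.2 s.
At the end, for the whole second after the job is handed in: The mould stands flat and still under the jack, its seat within 8 mm of the foot axis, and the foot presses on it with 30 to 80 N (contact force between mould and jack between 30 and 80 N and horizontal distance between seat and jack below 0.008 m and angle between mould's own z axis and vertical below 0.05 rad and linear speed of mould below 0.01 m/s); the robot touches nothing.
It fails at once if the jack's foot pressed the mould with more than 110 N: cracked (contact force between mould and jack above 110 N).
It fails at once if the crucible was shifted more than 20 mm (distance of crucible from where it was at the start of the episode above 0.02 m).
It fails at once if the flux jar was shifted more than 20 mm (distance of flux_jar from where it was at the start of the episode above 0.02 m).
It also fails if it takes over 72 s, if anything falls off the work surface, if the arm or the gripper's body presses on something with over 40 N, if the wrist force passes 120 N, or if a joint passes its speed limit or range.

ROBOT

A 6-joint arm with a two-finger parallel gripper is mounted at the origin on the work surface; the furniture and walls round the work are solid. World frame = base frame: x ahead of the robot, y to its left, z up, the work surface at z = 0. Lengths are in m, angles in rad, forces in N, time in s.
With the tool pointing down it reaches from about 0.225 to 0.875 m from the base axis. Payload 3.4 kg.
Tool frame: the origin (TCP) lies midway between the tips of the shut fingers; the grasp point (between the pads) lies 19 mm behind it (pinch_z is the distance from the TCP to the grasp point, in m); z points along the fingers, y is the line along which they close (so a half turn about z gives the same grasp; the last joint's range is limited). The gripper opens to 85 mm and grips with 20 to 120 N. Pads are 22 mm wide; open, the fingers measure 114 mm over their backs; the gripper's body (76 mm by 85 mm) begins 54 mm behind the grasp point. The pads swing forward as they close: fully open they stand 13 mm farther back than shut.
Start: joints at [-1.435, 0.276, 1.505, -0, 1.361, -0.121], TCP at [0.146, -0.556, 0.231] pointing down, gripper open.
Joint ranges: [-2.89, 2.89], [-0.75, 2.08], [0.22, 2.7], [-1.18, 4.32], [0.11, 2.71], [-2.7, 2.7]. Speed limits (rad/s): [2.57, 2.57, 3.14, 3.14, 3.14, 3.14].

INTERFACE

Orientations are given as a unit quaternion [w, x, y, z].
In Python, from rig import get_state, get_image, sign_off, pinch_z gives the robot as it stands.
- The arm moves only by the tool send_rows, never from a script. Its argument "steps" is one flat list of numbers, 5 for each row, row after row: the gripper's target within -1 to 1 (fully open at 1, half-way at 0, shut at -1), then the shift along the tool's x, y, z in cm, then the turn about the tool's z in degrees. In form: [gripper, x, y, z, roll, gripper, x, y, z, roll, ...]. A call has 1 to 12 rows; each row shifts and turns the commanded pose from where the row before left it, along the tool's axes as they then stand; what a row does not reach is not made up. A row lasts 1/10 s, in which the tool goes at most 50 mm and 8.59 degrees, less where a joint would pass 70% of its speed; a pose out of reach is approached as far as the arm can. A call is refused whole if a number of a shift passes 5 or a number of a turn 8.59, either way. A call with a gripper value outside its range is refused whole. The fingers move at their own pace and stop on an object; "newtons" is the grip in N (left out, the last holds). Time passes only in rows, so rows that do not move let the fingers close. It gives the time, the measured TCP pose, the force, the opening and the grip force at its end, in the units of the state.
- get_state(): the state, without advancing time (a new reading comes with each control period).
- get_image(name): name is "side" or "top" or "wrist"; returns a dict with "color" (480x640x3 uint8, red, green, blue), "mtx" (3x3 intrinsics, pixels), "k1" (the pictures are not rectified: a ray, as slopes to the right and down, at radius r is drawn at 1 + k1 r^2 times it, then the intrinsics apply), "T" (4x4, takes a point from camera to world coordinates); the wrist camera has in their place "mount" (4x4, takes a point from camera to tool coordinates, whose origin is the TCP and whose axes are the flange's). Camera axes: x right, y down, z forward; pixel columns grow to the right and rows downward; lengths in m; the calibration is good to about 2 mm. A picture is of the moment at which its call begins: read the wrist's pose just before it. There is no depth.
- sign_off(): hands the job in; it is judged then, once.
The state is a dict: "clock": time; "qpos": joint angles; "qd": joint speeds; "effort": joint torques, N m; "position": TCP position; "ee_rot": TCP orientation; "contact_force": force on the tool from outside, world axes, zero at the start; "moment": the same for the moment, N m; "width": finger opening in m; "gripper_force": force on a finger pad.
Only numpy, scipy, OpenCV 4.12 (cv2) and the standard library are available. Lean on these libraries where they do the work, as an engineer would, in place of code of your own. Each camera call takes 0.05 s, during which the arm holds its last target. There are 200 camera calls.

## Working session

There is one attempt and no reset: what is moved stays moved. The work goes in short steps, Python scripts to look and compute and a tool call to move; the robot and the scene stay as the last step left them, time stands still between calls to the robot, and variables do not carry over. Pictures are saved under pics/ and viewed, at most 10 in all, crops included, and the job is handed in when it is done.

Besides the shell and the picture viewer there is one more tool, called after ">>>" as name(argument=value, ...) on one line, values as JSON. send_rows: Moves the arm, as the interface text tells. Its arguments: {"type":"object","properties":{"steps":{"type":"array"},"newtons":{"type":"number"}},"required":["steps"]}

```bash
ls; mkdir -p pics; cat > h.py <<'E'
import numpy as np,cv2
from rig import *
def ray(im,uv,T=None):
    T=im["T"] if T is None else T
    K=im["mtx"];d=np.array([(uv[0]-K[0,2])/K[0,0],(uv[1]-K[1,2])/K[1,1]]);s=d.copy()
    for _ in range(20): s=d/(1+im["k1"]*(s@s))
    T=np.array(T);return T[:3,3],T[:3,:3]@np.array([s[0],s[1],1])
def onz(im,uv,z,T=None):
    o,d=ray(im,uv,T);return o+d*(z-o[2])/d[2]
def proj(im,p,T=None):
    T=np.array(im["T"] if T is None else T);c=T[:3,:3].T@(np.array(p)-T[:3,3]);s=c[:2]/c[2];s=s*(1+im["k1"]*(s@s))
    K=im["mtx"];return np.array([K[0,0]*s[0]+K[0,2],K[1,1]*s[1]+K[1,2]])
def blobs(im,lo,hi,amin=80):
    h=cv2.cvtColor(im["color"],cv2.COLOR_RGB2HSV);m=cv2.inRange(h,np.array(lo),np.array(hi))
    n,l,st,c=cv2.connectedComponentsWithStats(m)
    return [(st[i].tolist(),c[i].round(1).tolist()) for i in range(1,n) if st[i][4]>amin]
def save(im,n): cv2.imwrite("pics/"+n,im["color"][:,:,::-1])
E
python3 - <<'E'
from h import *
s=get_state();print(s,pinch_z)
for n in("side","top"):
    im=get_image(n);save(im,n+"0.png");print(n,im["mtx"].tolist(),im["k1"],np.round(im["T"],3).tolist())
    for k,(lo,hi) in dict(red=((0,120,60),(6,255,255)),green=((40,80,30),(85,255,255)),orange=((7,120,120),(20,255,255)),brass=((20,60,80),(35,255,255))).items(): print(k,blobs(im,lo,hi))
E
```

```text
pics
{'clock': 0.0, 'qpos': array([-1.43503104e+00,  2.76591809e-01,  1.50614251e+00,  2.36042969e-05,
        1.36066260e+00, -1.20959685e-01]), 'qd': array([ 0.0014254 , -0.00034806, -0.00228246,  0.00180142, -0.00109028,
       -0.00056598]), 'effort': array([ 7.00025066e-04, -4.16766143e+01, -2.45802587e+01,  4.69669351e-05,
        1.11975460e-02, -1.78038260e-05]), 'position': array([ 0.14595529, -0.55563046,  0.23043777]), 'ee_rot': array([-9.02193047e-04,  9.91772755e-01,  1.28007771e-01,  4.86174853e-06]), 'contact_force': array([-0.36254294,  0.28469916, -0.91690901]), 'moment': array([-0.05738851,  0.03220006, -0.00793785]), 'gripper_force': 0.0, 'width': 0.08556724648771341} 0.0187
side [[460.3081960731046, 0.0, 318.2516590518537], [0.0, 460.3081960731046, 239.13274628902147], [0.0, 0.0, 1.0]] 0.02754410504383371 [[-0.808, -0.414, 0.419, 0.048], [-0.589, 0.556, -0.586, 0.63], [0.01, -0.721, -0.693, 0.825], [0.0, 0.0, 0.0, 1.0]]
red [([441, 81, 37, 43, 246], [454.6, 104.9]), ([289, 178, 11, 19, 183], [294.4, 186.6])]
green [([282, 217, 69, 64, 1780], [308.8, 251.1])]
orang
[... 2229 characters left out ...]
02, 51, 67, 730], [330.0, 230.0]), ([317, 429, 59, 51, 1116], [346.5, 455.6])]
orange [([233, 263, 26, 27, 437], [246.6, 276.9]), ([143, 289, 57, 71, 442], [167.3, 319.2])]
brass [([234, 264, 21, 22, 247], [242.8, 274.5]), ([420, 270, 22, 22, 366], [430.4, 280.6]), ([574, 305, 65, 62, 1493], [601.5, 334.6]), ([301, 350, 28, 46, 589], [314.2, 373.0]), ([606, 355, 34, 14, 143], [623.6, 363.8]), ([427, 363, 106, 102, 4779], [480.4, 416.9]), ([344, 396, 45, 69, 959], [369.2, 423.1]), ([302, 404, 45, 36, 556], [321.5, 420.6]), ([546, 418, 94, 62, 2915], [602.6, 455.8]), ([302, 435, 15, 31, 186], [310.1, 448.4]), ([497, 453, 54, 27, 631], [524.8, 469.9]), ([445, 465, 51, 15, 401], [468.5, 472.9])]
```

View pics/top0.png

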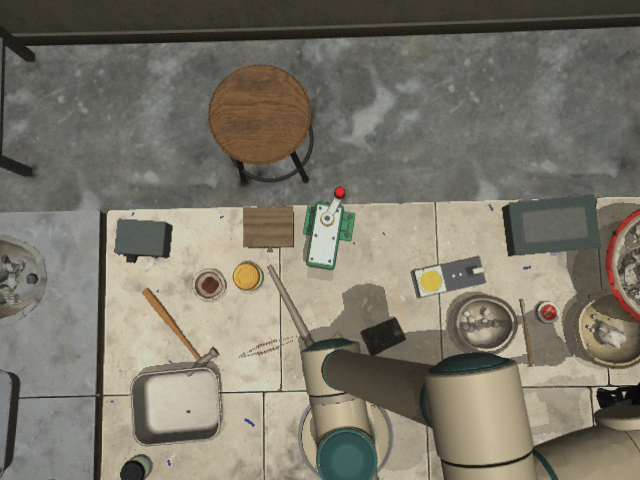

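View pics/side0.png

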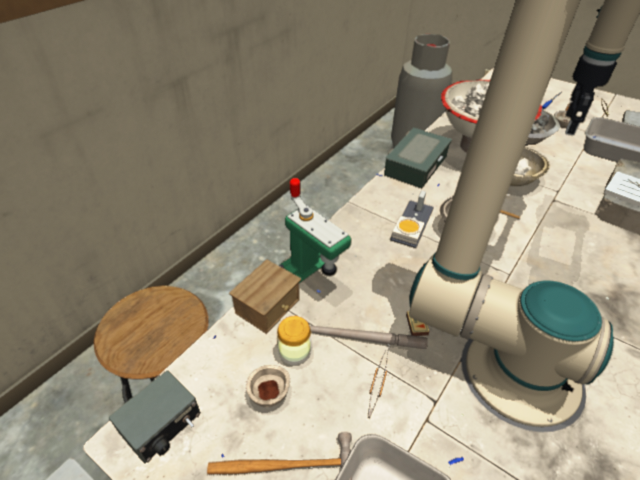

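The top view shows the jack near (326,235) with its foot end down, the knob at (340,192), the mould seat at (430,281), the tab at about (478,270), the jar at (247,276) and the crucible at (210,285). I'll zoom in for features.

```bash
python3 - <<'E'
from h import *
a=cv2.imread("pics/top0.png");b=cv2.imread("pics/side0.png")
z=lambda i,x,y,w,h,k:cv2.resize(i[y:y+h,x:x+w],None,fx=k,fy=k,interpolation=cv2.INTER_CUBIC)
A=z(a,290,180,80,100,5);B=z(b,270,170,90,120,5)[:500]; C=z(a,405,250,90,50,4);D=z(b,380,190,60,60,4)[:200]
A=cv2.resize(A,(320,400));B=z(b,270,170,90,120,4)[:400,:360]
o=np.zeros((600,700,3),np.uint8);o[:400,:320]=A;o[:400,330:690]=B;o[400:600,:360]=C;o[400:600,370:610]=D
cv2.imwrite("pics/crop0.png",o)
E
```

```text
(no output)
```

View pics/crop0.png

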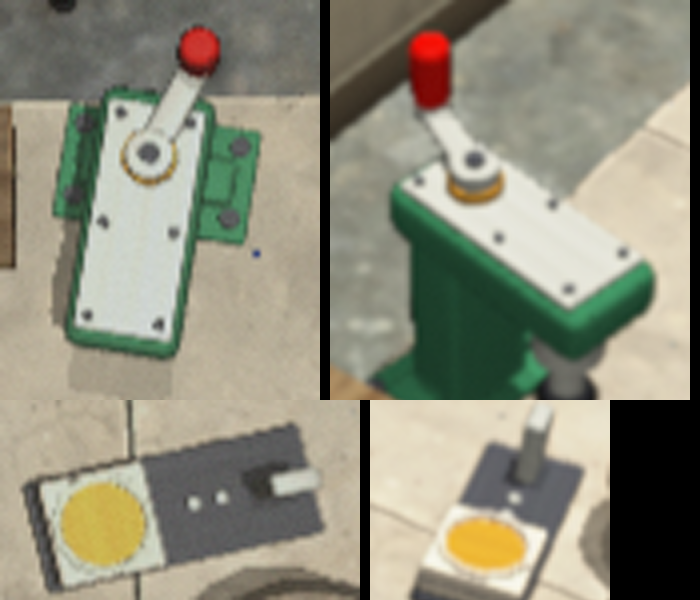

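The crops show, in the top view, the hub nut at (327,218.3), the plate screws as yaw marks, and the tab top at about (478.8,270.8). In the side view the hub nut is at (306.3,210).

```bash
python3 - <<'E'
from h import *
t=get_image("top");s=get_image("side")
def tri(a,b):
    o1,d1=ray(t,a);o2,d2=ray(s,b);d1/=np.linalg.norm(d1);d2/=np.linalg.norm(d2)
    k=np.linalg.lstsq(np.c_[d1,-d2],o2-o1,rcond=None)[0];p,q=o1+k[0]*d1,o2+k[1]*d2;return (p+q)/2,np.linalg.norm(p-q)*1000
hub=tri((327,218.25),(306.25,210));print("hub",hub)
ct=lambda x,y:(x/4+290,y/4+180)
S=[onz(t,ct(*p),.168)[:2] for p in((121,112),(190,123),(87,315),(158,324),(102,222),(173,233))]
for i,j in((2,0),(3,1)): d=S[i-0]-S[j] ;d=-d;print("yaw",np.arctan2(d[1],d[0]),np.hypot(*d))
print("screws",np.round(S,4).tolist())
cs=lambda x,y:((x-330)/4+270,y/4+170)
print("screw tri",[tri(ct(*a),cs(*b)) for a,b in(((158,324),(569,289)),((87,315),(623,253)),((102,222),(552,204)))])
for im,n in((t,"t"),(s,"s")):
    b=blobs(im,(18,150,120),(30,255,255),150);print(n,b)
st=[c for a,c in blobs(t,(15,130,120),(30,255,255),150) if 405<c[0]<450]
ss=[c for a,c in blobs(s,(12,150,120),(30,255,255),100) if 390<c[0]<425 and 215<c[1]<240]
print(st,ss)
if st: print("seat top",onz(t,st[0],.032))
if ss: print("seat side",onz(s,ss[0],.032))
print("tab",onz(t,(478.75,270.75),.058))
cc=lambda x,y:(x/4+405,(y-400)/4+250)
C=[onz(t,cc(*p),z) for p,z in(((295,424),.008),((324,529),.008),((145,459),.032),((165,565),.008),((24,484),.0))];print("corners",np.round(C,4).tolist())
# knob
kt=(339.5,192.3);ks=((430-330)/4+270,70/4+170)
print("knob",tri(kt,ks))
for n,p in(("knobtop",onz(t,ct(199,46),.224)),("jar",onz(t,(246.6,276.9),.082)),("cruc",onz(t,(210,285),.036))):print(n,p)
E
```

```text
hub (array([0.5107138 , 0.02989519, 0.1842049 ]), np.float64(1.2088255087981226))
yaw -0.18494856960849307 0.1165008538454301
yaw -0.17999693375669534 0.11508255072318271
screws [[0.5374, 0.0452], [0.5301, 0.0063], [0.4229, 0.0666], [0.4169, 0.0269], [0.4751, 0.0571], [0.4679, 0.0174]]
screw tri [(array([0.42961786, 0.03329909, 0.13500823]), np.float64(24.093042008471603)), (array([0.40962549, 0.05973895, 0.19765386]), np.float64(24.699235864482272)), (array([0.46047397, 0.05008729, 0.19666844]), np.float64(25.460051974281345))]
t [([233, 264, 26, 26, 498], [245.5, 276.0]), ([421, 272, 19, 19, 282], [430.3, 280.7])]
s [([400, 220, 18, 12, 169], [408.4, 225.7]), ([278, 316, 33, 30, 769], [293.5, 330.8])]
[[430.3, 280.6]] [[408.4, 225.7]]
seat top [ 0.37225361 -0.21863579  0.032     ]
seat side [ 0.37200271 -0.22020174  0.032     ]
tab [ 0.39273766 -0.33132032  0.058     ]
corners [[0.4319, -0.3459, 0.008], [0.3659, -0.3605, 0.008], [0.4107, -0.2471, 0.032], [0.3456, -0.2612, 0.008], [0.3984, -0.1766, 0.0]]
knob (array([5.64646377e-01, 5.61087388e-04, 2.02064232e-01]), np.float64(2.3218159243847096))
knobtop [0.56314771 0.00082403 0.224     ]
jar [0.38926379 0.22691377 0.082     ]
cruc [0.37333592 0.32501111 0.036     ]
```

Jack: yaw about -0.183, foot axis at about (0.437, 0.0435). Carrier: yaw about 0.205, tab at about (0.394, -0.3315). First I turn the tool so it closes across the tab.

>>> send_rows(newtons=60, steps=[-0.2,0,0,0,-8.5,-0.2,0,0,0,-8.5,-0.2,0,0,0,-8.5,-0.2,0,0,0,-8.5,-0.2,0,0,0,-8.5,-0.2,0,0,0,-8.5,-0.2,0,0,0,-8.5,-0.2,0,0,0,-8.5,-0.2,0,0,0,-8.5,-0.2,0,0,0,-8.5,-0.2,0,0,0,-2,-0.2,0,0,0,0])

```text
clock: 1.4
position: [0.146, -0.556, 0.2311]
ee_rot: [-0.0, 0.631, 0.776, 0.0]
contact_force: [-0.9, 0.7, 0.1]
width: 0.0343
gripper_force: 0.0
```

```bash
cat >> h.py <<'E'
from scipy.spatial.transform import Rotation as R
def go(p,yaw=None):
    s=get_state();q=s["ee_rot"];r=R.from_quat(np.r_[q[1:],q[0]]).as_matrix();y=np.arctan2(r[1,0],r[0,0])
    print("clk",round(s["clock"],2),"pos",s["position"].round(4),"xyaw",round(np.degrees(y),2),"tilt",r[:,2].round(3),"w",round(s["width"],4),"F",s["contact_force"].round(1),"grip",round(s["gripper_force"],1))
    print("tool cm",(100*r.T@(np.array(p)-s["position"])).round(2), "roll deg" if yaw is not None else "", yaw is not None and round(np.degrees(y)-yaw,2))
E
python3 -c "
from h import *
go((.394,-.3315,.12),101.7)"
```

```text
clk 1.4 pos [ 0.146  -0.556   0.2311] xyaw 101.7 tilt [-0.  0. -1.] w 0.0343 F [-0.9  0.7  0.1] grip 0.0
tool cm [16.95 28.84 11.11] roll deg 0.0
```

>>> send_rows(steps=[-0.2,1.7,2.88,0,0,-0.2,1.7,2.88,0,0,-0.2,1.7,2.88,0,0,-0.2,1.7,2.88,0,0,-0.2,1.7,2.88,0,0,-0.2,1.7,2.88,0,0,-0.2,1.7,2.88,2,0,-0.2,1.7,2.88,2,0,-0.2,1.7,2.88,2,0,-0.2,1.65,2.92,2,0,-0.2,0,0,2,0,-0.2,0,0,1,0])

```text
clock: 2.6
position: [0.3939, -0.3301, 0.1197]
ee_rot: [-0.001, 0.631, 0.776, 0.0]
contact_force: [-0.2, 0.2, 0.1]
width: 0.0341
gripper_force: 0.0
```

```bash
python3 -c "
from h import *
go((.394,-.3315,.0235),101.7)
w=get_image('wrist');save(w,'w1.png');print(np.round(w['mount'],3).tolist(),w['mtx'].tolist())"
```

```text
clk 2.6 pos [ 0.3939 -0.3301  0.1197] xyaw 101.79 tilt [-0.002  0.002 -1.   ] w 0.0341 F [-0.2  0.2  0.1] grip 0.0
tool cm [-0.16 -0.01  9.62] roll deg 0.09
[[-0.0, -0.959, -0.283, 0.072], [1.0, 0.0, -0.002, -0.0], [0.002, -0.283, 0.959, -0.143], [0.0, 0.0, 0.0, 1.0]] [[396.48405400109925, 0.0, 315.1295544602553], [0.0, 396.48405400109925, 243.20133282265806], [0.0, 0.0, 1.0]]
```

View pics/w1.png

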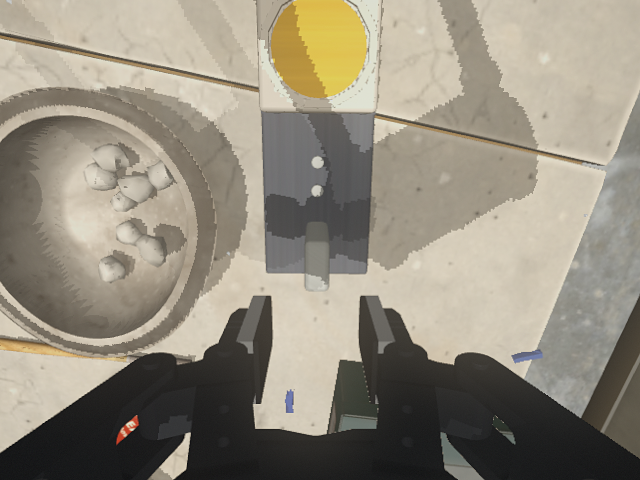

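The wrist view shows the tab at about (317,255), centred between the fingers and aligned with them. The bowl on the left has clearance. I'll descend and grip.

>>> send_rows(newtons=60, steps=[-0.2,-0.1,0,2,0,-0.2,0,0,2,0,-0.2,0,0,2,0,-0.2,0,0,2,0,-0.2,0,0,1.6,0,-0.2,0,0,0,0,-1,0,0,0,0,-1,0,0,0,0,-1,0,0,0,0,-1,0,0,0,0,-1,0,0,0,0])

```text
clock: 3.75
position: [0.395, -0.3338, 0.0264]
ee_rot: [0.002, 0.631, 0.776, -0.0]
contact_force: [0.1, -1.7, 5.0]
width: 0.013
gripper_force: 59.2
```

```bash
python3 -c "
from h import *
a=-10.5 #jack yaw deg
f=np.array([.437,.0435]);ya=np.array([-np.sin(np.radians(a)),np.cos(np.radians(a))])
p=f-.115*ya;print(p)
go((*p,.0235),90+a)
w=get_image('wrist');t=get_image('top')
print(blobs(w,(15,130,90),(32,255,255),300))
s=get_state();q=s['ee_rot'];T=np.eye(4);T[:3,:3]=R.from_quat(np.r_[q[1:],q[0]]).as_matrix();T[:3,3]=s['position']
T=T@w['mount'];save(w,'w2.png')
for b in blobs(w,(15,130,90),(32,255,255),300): print(onz(w,b[1],.032,T))
for b in blobs(t,(15,130,90),(32,255,255),150): print('top',onz(t,b[1],.032),b)
"
```

```text
[ 0.41604291 -0.06957431]
clk 3.75 pos [ 0.395  -0.3338  0.0264] xyaw 101.72 tilt [ 0.002 -0.003 -1.   ] w 0.013 F [ 0.1 -1.7  5. ] grip 59.2
tool cm [25.45  7.43  0.23] roll deg 22.22
[([238, 0, 158, 64, 7450], [316.6, 26.1])]
[ 0.37393771 -0.23373993  0.032     ]
top [0.84435896 0.26772187 0.032     ] ([212, 94, 42, 14, 171], [232.4, 100.2])
top [0.39343229 0.2361568  0.032     ] ([233, 263, 27, 27, 565], [246.1, 276.1])
top [ 0.37151202 -0.21884973  0.032     ] ([421, 271, 20, 20, 315], [430.4, 280.9])
top [0.29139565 0.43087799 0.032     ] ([143, 289, 56, 71, 320], [167.4, 319.4])
```

>>> send_rows(steps=[-1,0.5,0,-0.15,2,-1,1.5,0,0,2.2,-1,1.5,0,0,2.25,-1,1.5,0,0,2.25,-1,1.5,0,0,2.25,-1,1.5,0,0,2.25,-1,1.5,0,0,2.25,-1,1.5,0,0,2.25,-1,1.5,0,0,2.25,-1,1.5,0,0,2.25,-1,1,0,0,0,-1,0,0,0,0])

```text
clock: 5.05
position: [0.3928, -0.1821, 0.0267]
ee_rot: [-0.001, 0.768, 0.64, 0.0]
contact_force: [-0.6, 1.9, 0.4]
width: 0.0132
gripper_force: 58.8
```

```bash
cat > chk.py <<'E'
from h import *
s=get_state();w=get_image('wrist');t=get_image('top');sd=get_image('side')
q=s['ee_rot'];T=np.eye(4);T[:3,:3]=R.from_quat(np.r_[q[1:],q[0]]).as_matrix();T[:3,3]=s['position'];T=T@w['mount']
for n,im,TT in(('w',w,T),('t',t,t['T']),('s',sd,sd['T'])):
    for b in blobs(im,(15,130,90),(32,255,255),60):
        p=onz(im,b[1],.032,TT)
        if .3<p[0]<.5 and -.3<p[1]<.1: print(n,b,p.round(4))
save(t,'t_%.1f.png'%s['clock']);save(sd,'s_%.1f.png'%s['clock']);save(w,'w_%.1f.png'%s['clock'])
E
python3 -c "
from h import *
go((.4157,-.0715,.025),79.5)
import chk"
```

```text
clk 5.05 pos [ 0.3928 -0.1821  0.0267] xyaw 79.64 tilt [-0.001  0.001 -1.   ] w 0.0132 F [-0.6  1.9  0.4] grip 58.8
tool cm [11.29  0.27  0.18] roll deg 0.14
w ([238, 0, 158, 65, 7497], [316.4, 26.3]) [ 0.4109 -0.0816  0.032 ]
t ([358, 255, 21, 20, 306], [368.0, 264.9]) [ 0.4143 -0.0668  0.032 ]
s ([354, 246, 20, 15, 228], [363.4, 252.6]) [ 0.4132 -0.0688  0.032 ]
```

>>> send_rows(steps=[-1,0.5,0.1,0,0,-1,1,0.1,0,0,-1,1.5,0.1,0,0,-1,1.5,0,0,0,-1,1.5,0,0,0,-1,1.5,0,0,0,-1,1.5,0,0,0,-1,1,0,0,0,-1,0.8,0,0,0,-1,0.5,0,0,0,-1,0,0,0,0,-1,0,0,0,0])

```text
clock: 6.4
position: [0.4167, -0.0732, 0.0267]
ee_rot: [0.0, 0.769, 0.64, -0.0]
contact_force: [-0.5, -0.1, -3.4]
width: 0.0129
gripper_force: 58.5
```

```bash
python3 -c "
from h import *
go((.4157,-.0715,.025),79.5)
import chk
import glob
a=cv2.imread(glob.glob('pics/s_6*.png')[0])[190:320,260:400];b=cv2.imread(glob.glob('pics/w_6*.png')[0])
c=cv2.imread(glob.glob('pics/t_6*.png')[0])[180:300,290:410]
o=np.zeros((600,800,3),np.uint8);o[:300,:323]=cv2.resize(a,(323,300),interpolation=2);o[:300,330:630]=cv2.resize(c,(300,300),interpolation=2);o[300:,:400]=cv2.resize(b,(400,300));cv2.imwrite('pics/c6.png',o)
"
```

```text
clk 6.4 pos [ 0.4167 -0.0732  0.0267] xyaw 79.52 tilt [-0. -0. -1.] w 0.0129 F [-0.5 -0.1 -3.4] grip 58.5
tool cm [ 0.15 -0.13  0.17] roll deg 0.02
w ([238, 0, 158, 65, 6732], [316.7, 28.8]) [0.435  0.0265 0.032 ]
s ([319, 271, 21, 13, 165], [329.1, 277.8]) [0.4332 0.0467 0.032 ]
```

View pics/c6.png

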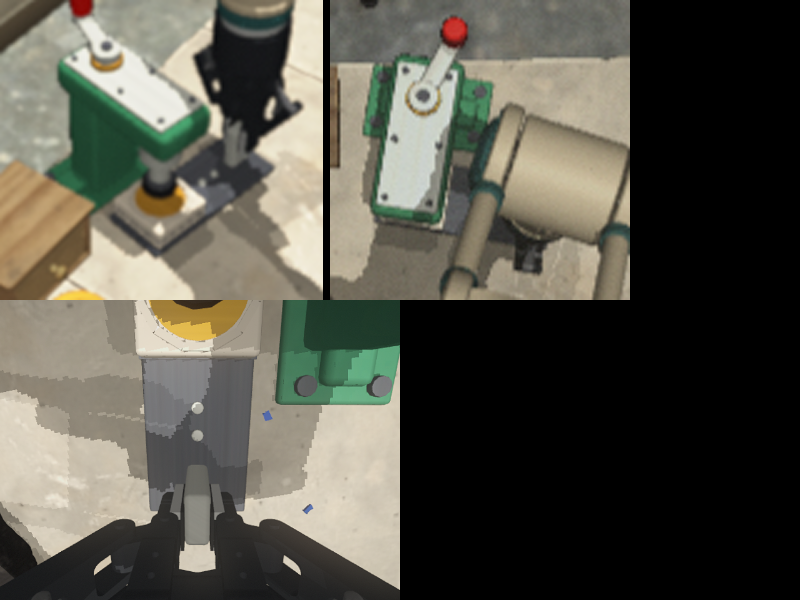

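The side crop shows the foot above the seat. In the wrist view the foot and the seat share the same centre column, about 317. I'll check the other direction by comparing the foot's position in the side view with the prediction.

```bash
python3 -c "
from h import *
sd=get_image('side');c=sd['color']
h=cv2.cvtColor(c,cv2.COLOR_RGB2HSV)[:,:,2]
m=np.zeros_like(h);m[250:290,305:350]=1
n,l,st,ce=cv2.connectedComponentsWithStats(((h<55)&(m>0)).astype(np.uint8))
print([(st[i].tolist(),ce[i].round(1).tolist()) for i in range(1,n) if st[i][4]>20])
for z in(.096,.075,.06,.046,.032): print(z,proj(sd,(.437,.0435,z)).round(1),proj(sd,(.438,.0418,z)).round(1))
for dx,dy in((.0265,0),(-.0265,0),(0,.0265),(0,-.0265)): print(proj(sd,(.438+dx,.0418+dy,.032)).round(1))
print(proj(sd,(.447,.0435,.06)).round(1),proj(sd,(.437,.0535,.06)).round(1))
k=c[245:300,295:365];cv2.imwrite('pics/foot.png',cv2.resize(k[:,:,::-1],(700,550),interpolation=0))
"
```

```text
[([322, 265, 14, 11, 85], [328.5, 270.9])]
0.096 [329.3 256.9] [329.4 256.2]
0.075 [329.  263.4] [329.1 262.8]
0.06 [328.9 268. ] [328.9 267.3]
0.046 [328.7 272.1] [328.8 271.5]
0.032 [328.6 276.2] [328.6 275.6]
[319.3 270.5]
[338.2 280.8]
[321.9 282.6]
[335.2 268.7]
[325.3 266. ] [326.3 270.6]
```

View pics/foot.png

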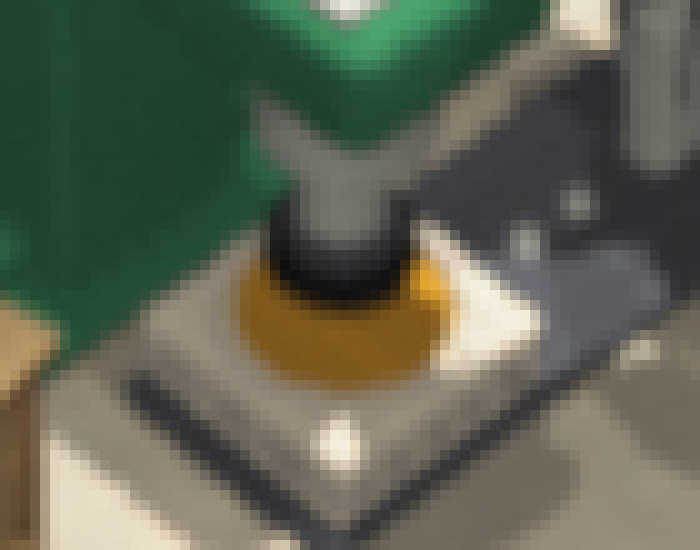

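The foot disc and the seat are concentric, at columns of about 329.0 and 329.4. The foot face is about 50 mm above the bench, or 18 mm above the seat. I'll release and rise.

>>> send_rows(steps=[-0.5,0,0,0,0,-0.2,0,0,0,0,-0.2,0,0,0,0,-0.2,0,0,0,0,-0.2,0,0,-2,0,-0.2,0,0,-3,0,-0.2,0,0,-4,0,-0.2,0,0,-5,0,-0.2,0,0,-5,0,-0.2,0,0,-4,0,-0.1,0,0,-1,0,-0.1,0,0,0,0])

```text
clock: 7.8
position: [0.4176, -0.0733, 0.2683]
ee_rot: [0.002, 0.769, 0.64, 0.001]
contact_force: [0.3, -0.1, -0.1]
width: 0.0384
gripper_force: 0.0
```

```bash
python3 -c "
from h import *
go((.5635,.001,.25),79.5)
import chk"
```

```text
clk 7.8 pos [ 0.4176 -0.0733  0.2683] xyaw 79.52 tilt [ 0.004 -0.001 -1.   ] w 0.0384 F [ 0.3 -0.1 -0.1] grip 0.0
tool cm [ 9.96 12.99  1.88] roll deg 0.02
s ([319, 270, 21, 14, 165], [329.1, 277.7]) [0.4334 0.0464 0.032 ]
```

>>> send_rows(steps=[-0.1,1,1.3,0,0,-0.1,1.5,2,0,0,-0.1,1.5,2,0,0,-0.1,1.5,2,0,0,-0.1,1.5,2,0,0,-0.1,1.5,2,0,0,-0.1,1,1.2,0,0,-0.1,0.5,0.5,0,0,-0.1,0,0,1,0,-0.1,0,0,0,0])

```text
clock: 8.95
position: [0.5611, 0.0016, 0.2547]
ee_rot: [-0.001, 0.769, 0.64, -0.002]
contact_force: [-0.1, -0.0, 0.1]
width: 0.0386
gripper_force: 0.0
```

```bash
python3 -c "
from h import *
go((.5635,.001,.189))
s=get_state();w=get_image('wrist');save(w,'w5.png')
q=s['ee_rot'];T=np.eye(4);T[:3,:3]=R.from_quat(np.r_[q[1:],q[0]]).as_matrix();T[:3,3]=s['position'];T=T@w['mount']
for b in blobs(w,(0,150,60),(8,255,255),200)+blobs(w,(172,150,60),(180,255,255),200): print(b,onz(w,b[1],.21,T))
print(proj(w,(.5635,.001,.224),T),proj(w,(.5107,.0299,.184),T))
"
```

```text
clk 8.95 pos [0.5611 0.0016 0.2547] xyaw 79.51 tilt [-0.005  0.    -1.   ] w 0.0386 F [-0.1 -0.   0.1] grip 0.0
tool cm [-0.01  0.28  6.57]  False
([301, 243, 46, 60, 2230], [323.1, 273.3]) [0.56413111 0.00175804 0.21      ]
[322.45383326 285.63064881] [218.83298677 226.07602946]
```

View pics/w5.png

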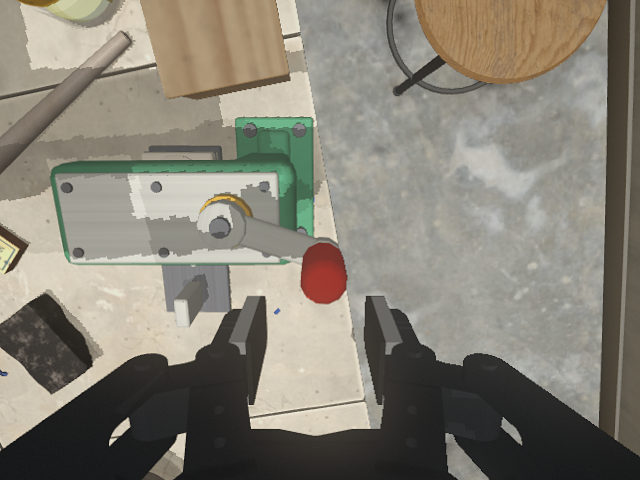

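The wrist view puts the knob top at about (323,282) and the hub at (220,226), both matching the estimates. I'll descend and grip.

>>> send_rows(newtons=50, steps=[-0.1,0,0.28,1,0,-0.1,0,0,2,0,-0.1,0,0,2,0,-0.1,0,0,1.4,0,-0.1,0,0,0,0,-1,0,0,0,0,-1,0,0,0,0,-1,0,0,0,0,-1,0,0,0,0])

```text
clock: 9.9
position: [0.5649, 0.0009, 0.1933]
ee_rot: [0.0, 0.769, 0.64, -0.0]
contact_force: [-4.5, -0.8, 0.9]
width: 0.0216
gripper_force: 49.6
```

```bash
cat > crank.py <<'E'
from h import *
import sys
H=np.array([.5107,.0299])
def st():
    s=get_state();p=s["position"][:2]-H;a=np.arctan2(p[1],p[0]);F=s["contact_force"]
    t=np.array([np.sin(a),-np.cos(a)]) # clockwise tangent
    print("clk",round(s["clock"],2),"ang",round(np.degrees(a),1),"r",round(np.hypot(*p)*1000,1),"z",s["position"][2].round(4),"Ftan",round(-F[:2]@t,2),"Frad",round(F[:2]@(p/np.hypot(*p)),2),"Fz",F[2].round(1),"w",s["width"].round(4))
    return s,a
def plan(a0,step,n,rad=.060):
    s,_=st();q=s["ee_rot"];r=R.from_quat(np.r_[q[1:],q[0]]).as_matrix();o=[]
    a=np.radians(a0);P=lambda a:H+rad*np.array([np.cos(a),np.sin(a)])
    for i in range(n):
        b=a-np.radians(step);d=100*r.T@np.r_[P(b)-P(a),0];o+=[(round(d[0],2),round(d[1],2))];a=b
    print(o)
E
python3 -c "
from crank import *
plan(-28.6,15,24)"
```

```text
Traceback (most recent call last):
  File "crank.py", line 10, in plan
    s,_=st();q=s["ee_rot"];r=R.from_quat(np.r_[q[1:],q[0]]).as_matrix();o=[]
        ~~^^
  File "crank.py", line 7, in st
    print("clk",round(s["clock"],2),"ang",round(np.degrees(a),1),"r",round(np.hypot(*p)*1000,1),"z",s["position"][2].round(4),"Ftan",round(-F[:2]@t,2),"Frad",round(F[:2]@(p/np.hypot(*p)),2),"Fz",F[2].round(1),"w",s["width"].round(4))
                                                                                                                                                                                                                     ^^^^^^^^^^^^^^^^
AttributeError: 'float' object has no attribute 'round'
```

```bash
sed -i 's/s\["width"\].round(4)/round(s["width"],4)/' crank.py; python3 -c "
from crank import *
plan(-28.2,15,24)"
```

```text
clk 9.9 ang -28.1 r 61.5 z 0.1933 Ftan -2.79 Frad -3.58 Fz 0.9 w 0.0216
[(np.float64(-1.42), np.float64(-0.67)), (np.float64(-1.2), np.float64(-1.01)), (np.float64(-0.89), np.float64(-1.29)), (np.float64(-0.53), np.float64(-1.47)), (np.float64(-0.13), np.float64(-1.56)), (np.float64(0.28), np.float64(-1.54)), (np.float64(0.67), np.float64(-1.42)), (np.float64(1.01), np.float64(-1.2)), (np.float64(1.29), np.float64(-0.89)), (np.float64(1.47), np.float64(-0.53)), (np.float64(1.56), np.float64(-0.13)), (np.float64(1.54), np.float64(0.28)), (np.float64(1.42), np.float64(0.67)), (np.float64(1.2), np.float64(1.01)), (np.float64(0.89), np.float64(1.29)), (np.float64(0.53), np.float64(1.47)), (np.float64(0.13), np.float64(1.56)), (np.float64(-0.28), np.float64(1.54)), (np.float64(-0.67), np.float64(1.42)), (np.float64(-1.01), np.float64(1.2)), (np.float64(-1.29), np.float64(0.89)), (np.float64(-1.47), np.float64(0.53)), (np.float64(-1.56), np.float64(0.13)), (np.float64(-1.54), np.float64(-0.28))]
```

>>> send_rows(steps=[-1,-1.4,-0.65,0,0,-1,-1.2,-1.0,0,0,-1,-0.9,-1.3,0,0,-1,-0.55,-1.45,0,0,-1,-0.15,-1.55,0,0,-1,0.3,-1.55,0,0])

```text
clock: 10.5
position: [0.4886, -0.0251, 0.1934]
ee_rot: [0.004, 0.769, 0.639, 0.003]
contact_force: [7.2, -2.9, -6.2]
width: 0.0215
gripper_force: 49.3
```

```bash
python3 -c "
from crank import *
s,a=st();print(s['position'],s['contact_force'])"
```

```text
clk 10.5 ang -111.9 r 59.3 z 0.1934 Ftan 7.72 Frad -0.01 Fz -6.2 w 0.0215
[ 0.48855955 -0.0251179   0.19344343] [ 7.16741252 -2.87089315 -6.16226071]
```

>>> send_rows(steps=[-1,0.65,-1.4,0,0,-1,1.0,-1.2,0,0,-1,1.3,-0.9,0,0,-1,1.45,-0.55,0,0])

```text
clock: 10.9
position: [0.4526, 0.0244, 0.1934]
ee_rot: [0.003, 0.769, 0.64, -0.002]
contact_force: [-0.6, -6.9, -0.9]
width: 0.0218
gripper_force: 49.8
```

```bash
python3 -c "
from crank import *
plan(-178.2,7.5,30)"
```

```text
clk 10.9 ang -174.6 r 58.3 z 0.1934 Ftan 6.82 Frad 1.26 Fz -0.9 w 0.0218
[(np.float64(0.78), np.float64(-0.12)), (np.float64(0.78), np.float64(-0.01)), (np.float64(0.78), np.float64(0.09)), (np.float64(0.76), np.float64(0.19)), (np.float64(0.73), np.float64(0.29)), (np.float64(0.69), np.float64(0.38)), (np.float64(0.63), np.float64(0.47)), (np.float64(0.56), np.float64(0.55)), (np.float64(0.49), np.float64(0.61)), (np.float64(0.4), np.float64(0.67)), (np.float64(0.31), np.float64(0.72)), (np.float64(0.22), np.float64(0.75)), (np.float64(0.12), np.float64(0.78)), (np.float64(0.01), np.float64(0.78)), (np.float64(-0.09), np.float64(0.78)), (np.float64(-0.19), np.float64(0.76)), (np.float64(-0.29), np.float64(0.73)), (np.float64(-0.38), np.float64(0.69)), (np.float64(-0.47), np.float64(0.63)), (np.float64(-0.55), np.float64(0.56)), (np.float64(-0.61), np.float64(0.49)), (np.float64(-0.67), np.float64(0.4)), (np.float64(-0.72), np.float64(0.31)), (np.float64(-0.75), np.float64(0.22)), (np.float64(-0.78), np.float64(0.12)), (np.float64(-0.78), np.float64(0.01)), (np.float64(-0.78), np.float64(-0.09)), (np.float64(-0.76), np.float64(-0.19)), (np.float64(-0.73), np.float64(-0.29)), (np.float64(-0.69), np.float64(-0.38))]
```

>>> send_rows(steps=[-1,0.8,-0.1,0,0,-1,0.8,0,0,0,-1,0.8,0.1,0,0])

```text
clock: 11.2
position: [0.4556, 0.049, 0.1933]
ee_rot: [0.001, 0.768, 0.64, -0.002]
contact_force: [-6.1, -6.3, 4.3]
width: 0.0218
gripper_force: 50.3
```

```bash
python3 -c "
from crank import *
st()"
```

```text
clk 11.2 ang 160.9 r 58.4 z 0.1933 Ftan 7.94 Frad 3.71 Fz 4.3 w 0.0218
```

>>> send_rows(steps=[-1,0.75,0.2,0,0,-1,0.75,0.3,0,0,-1,0.7,0.4,0,0])

```text
clock: 11.5
position: [0.4677, 0.07, 0.1932]
ee_rot: [-0.001, 0.769, 0.64, -0.002]
contact_force: [-7.3, -2.6, 5.4]
width: 0.0222
gripper_force: 50.4
```

```bash
python3 -c "
from crank import *
st()"
```

```text
clk 11.5 ang 137.0 r 58.8 z 0.1932 Ftan 6.89 Frad 3.56 Fz 5.4 w 0.0222
```

>>> send_rows(steps=[-1,0.65,0.5,0,0,-1,0.55,0.55,0,0,-1,0.5,0.6,0,0])

```text
clock: 11.8
position: [0.4872, 0.0844, 0.1933]
ee_rot: [-0.001, 0.769, 0.64, -0.002]
contact_force: [-7.1, -0.0, 4.2]
width: 0.0217
gripper_force: 50.3
```

```bash
python3 -c "
from crank import *
st()"
```

```text
clk 11.8 ang 113.3 r 59.3 z 0.1933 Ftan 6.55 Frad 2.82 Fz 4.2 w 0.0217
```

>>> send_rows(steps=[-1,0.4,0.65,0,0,-1,0.3,0.7,0,0,-1,0.2,0.75,0,0])

```text
clock: 12.1
position: [0.5098, 0.0899, 0.1933]
ee_rot: [-0.001, 0.769, 0.64, -0.001]
contact_force: [-6.7, 0.0, 3.5]
width: 0.0218
gripper_force: 50.3
```

```bash
python3 -c "
from crank import *
st()"
```

```text
clk 12.1 ang 90.9 r 60.0 z 0.1933 Ftan 6.73 Frad 0.11 Fz 3.5 w 0.0218
```

>>> send_rows(steps=[-1,0.1,0.8,0,0,-1,0,0.8,0,0,-1,-0.1,0.8,0,0])

```text
clock: 12.4
position: [0.5328, 0.0864, 0.1932]
ee_rot: [-0.003, 0.769, 0.64, -0.001]
contact_force: [-9.6, 2.8, 5.9]
width: 0.022
gripper_force: 50.4
```

```bash
python3 -c "
from crank import *
st()"
```

```text
clk 12.4 ang 68.7 r 60.7 z 0.1932 Ftan 9.91 Frad -0.91 Fz 5.9 w 0.022
```

Load is rising, to about +3 N (roughly 35-40 N under the foot). I'll take small increments now.

>>> send_rows(steps=[-1,-0.1,0.4,0,0])

```text
clock: 12.5
position: [0.5366, 0.0849, 0.1932]
ee_rot: [-0.003, 0.769, 0.639, -0.001]
contact_force: [-8.9, 4.9, 5.2]
width: 0.0217
gripper_force: 50.5
```

```bash
python3 -c "
from crank import *
st()"
```

```text
clk 12.5 ang 64.8 r 60.8 z 0.1932 Ftan 10.15 Frad 0.68 Fz 5.2 w 0.0217
```

>>> send_rows(steps=[-1,-0.15,0.4,0,0])

```text
clock: 12.6
position: [0.5399, 0.0833, 0.1932]
ee_rot: [-0.004, 0.769, 0.639, -0.001]
contact_force: [-8.7, 5.7, 5.0]
width: 0.0221
gripper_force: 50.4
```

```bash
python3 -c "
from crank import *
st()"
```

```text
clk 12.6 ang 61.4 r 60.9 z 0.1932 Ftan 10.4 Frad 0.82 Fz 5.0 w 0.0221
```

>>> send_rows(steps=[-1,-0.15,0.35,0,0])

```text
clock: 12.7
position: [0.5429, 0.0816, 0.1932]
ee_rot: [-0.004, 0.769, 0.639, -0.0]
contact_force: [-9.1, 7.1, 5.1]
width: 0.0219
gripper_force: 50.4
```

```bash
python3 -c "
from crank import *
st()"
```

```text
clk 12.7 ang 58.1 r 60.9 z 0.1932 Ftan 11.49 Frad 1.15 Fz 5.1 w 0.0219
```

Load is about +4.7 N, roughly 55 N under the foot. I'll stop here, release and withdraw.

>>> send_rows(steps=[-1,0,0,0,0,-0.1,0,0,0,0,-0.1,0,0,0,0,-0.1,0,0,0,0,-0.1,0,0,-1,0,-0.1,0,0,-2,0,-0.1,0,0,-3,0,-0.1,0,0,-3,0,-0.1,0,0,-2,0,-0.1,0,0,0,0,-0.1,0,0,0,0])

```text
clock: 13.8
position: [0.546, 0.0789, 0.3031]
ee_rot: [0.0, 0.769, 0.639, 0.0]
contact_force: [-0.5, 0.7, -0.5]
width: 0.0388
gripper_force: 0.0
```

```bash
python3 -c "
from crank import *
st()
w=get_image('side');t=get_image('top');save(t,'tend.png')
o=np.zeros((480,800,3),np.uint8);o[:480,:420]=cv2.resize(w['color'][190:310,260:365,::-1],(420,480),interpolation=2);o[:240,430:790]=cv2.resize(t['color'][180:340,180:420,::-1],(360,240));cv2.imwrite('pics/end.png',o)"
```

```text
clk 13.8 ang 54.2 r 60.4 z 0.3031 Ftan 0.88 Frad 0.28 Fz -0.5 w 0.0388
```

View pics/end.png

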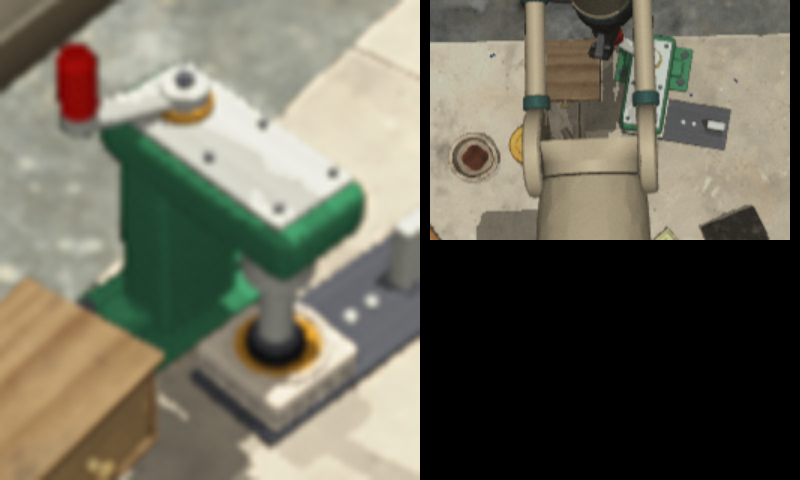

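The foot sits inside the rim and the mould is clamped. The fingers are clear of the knob, and the jar and crucible are in place.

```bash
python3 -c "
from rig import *
print(sign_off())"
```

```text
the job is handed in; nothing more can be done
None
```

The mould is clamped under the jack at about 50–55 N (estimated from the crank load), the foot sits inside the seat rim, the arm is clear, and the job is handed in with no verdict returned.

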